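# Refit the press roller of a bench gluing machine

## Task

The smooth press roller has been washed and lies beside the ringed roller on the notched wash stand. Pick it up by its rubber without rolling it off, lay it gently (not dropped) into the two open bearings of the bench gluing machine, level and with both journals fully down, and let go. Leave the ringed roller in its notches and everything else on the bench where it is.

Things in the scene. Friction and masses are not known exactly. Their poses are not given: they have to be found in the camera images.
- press_roller_center (a point): The smooth press roller, loose, 0.4 kg: one plain dark rubber cylinder, 40 mm diameter, 130 mm long, with a steel journal (12 mm diameter, 25 mm long) at each end; 180 mm over all. Point: middle of its axis; y runs along it (x and z turn as it rolls), either end may face either way. At the start it lies in one of the two notch pairs of the wash stand, axis 65 mm above the table.
- ring_roller_center (a point): The ringed roller, loose, to be left alone: same length and journals, but three separate rubber rings, 40 mm diameter and 22 mm wide, on a 20 mm steel shaft. Point: middle of its axis; y along it. It lies in the other notch pair, parallel to the smooth roller, axes 110 mm apart.
- stand_mid (a point): The wash stand, fixed: steel drip tray 250 x 210 mm, rim 18 mm high, with two white notched end plates that carry the rollers by their journals. Point: midway between the two rollers, at the height of their axes (65 mm above the table); y runs along the rollers, x across them, z up; the notches are at x = -55 and +55 mm.
- stand: The same wash stand; origin under its middle, axes as stand_mid. End plates 8 mm thick at y = -78 and +78 mm, 65 mm high; notches open upward, 7 mm deep, sides sloping only 35 degrees, so a sideways push rolls a roller out. Between the plates all is free under the rollers down to the tray floor (6 mm), but for thin tie bars (tops at 22 mm) at x = -85 and +85 mm.
- bearing_mid (a point): On the bench gluing machine (fixed): where the middle of the press roller's axis lies once fitted, 125 mm above the table, half-way between the two grey side cheeks; y runs along the bearing line towards the white drive box, z up, -x towards the infeed plate. The cheeks' inner faces are at y = -71 and +71 mm, so the rubber has 6 mm of end play each side.
- bearing_drive (a point): Middle of the floor of the bearing in the cheek next to the drive box (y = +76 mm, 6 mm below bearing_mid). Open brass-lined slot through the 10 mm thick cheek: flat floor 15 mm wide, sides straight up for 12 mm, then flaring at 45 degrees to 39 mm wide at the cheek's top, 24 mm above the floor.
- bearing_free (a point): Middle of the floor of the other, equal bearing, in the cheek away from the drive box (y = -76 mm from bearing_mid).
- gluer: The gluing machine; origin under the middle of its roller line on the table, axes as bearing_mid. Heights above the table: cheek tops 143 mm, glue roller (58 mm diameter, under the press roller's place) 103 mm, trough rim 73 mm, infeed plate 94 mm and its guides 106 mm (from x = -80 mm outwards), outfeed bars 91 mm, drive box 114 mm (from y = 103 mm; knob 131 mm).
- solvent_bottle: Bystander: red squeeze bottle, 58 mm in diameter, 172 mm tall, standing near a front corner of the wash stand. Origin at the centre of its foot.
- glue_tin: Bystander: round tin, 86 mm in diameter, 110 mm tall. Origin at the centre of its foot.
- tape_roll: Bystander: roll of paper tape lying flat, 104 mm in diameter, 30 mm high. Origin at the centre of its underside.
- insert_a: Bystander: folded cardboard insert, a U of 130 x 60 mm, 45 mm high. Origin under the middle of its long wall.
- insert_b: Bystander: folded cardboard insert, a U of 100 x 70 mm, 45 mm high. Origin under the middle of its long wall.
- gas_meter: Bystander: orange hand-held gas meter lying on its back, 160 x 66 x 36 mm. Origin under the middle of its case.
- brush: Bystander: hand brush, 200 x 42 x 20 mm, lying on the table beyond the wash stand. Origin under its middle.
Not all that is in view belongs to the job. What is shaped like the part that bears press_roller_center but white is not meant.

How it is judged:
By the outcome, as a careful person would: the job done as asked, in the order asked, and still so for the second after the job is handed in, with the robot touching nothing.
It also fails if it takes over 42 s, if anything falls off the work surface, if the arm or the gripper's body presses on something with over 40 N, if the wrist force passes 120 N, or if a joint passes its speed limit or range.

## Robot

A 6-joint arm with a two-finger parallel gripper is mounted at the origin on the work surface. World frame = base frame: x ahead of the robot, y to its left, z up, the work surface at z = 0. Lengths are in m, angles in rad, forces in N, time in s.
With the tool pointing down it reaches from about 0.35 to 0.775 m from the base axis. Payload 7.3 kg.
Tool frame: the origin (TCP) lies midway between the tips of the shut fingers; the grasp point (between the pads) lies 19 mm behind it (robot.grip_depth is the z of the grasp point in the tool frame, in m); z points along the fingers, y is the line along which they close (so a half turn about z gives the same grasp; the last joint's range is limited). The gripper opens to 92 mm and grips with 3 to 60 N. Pads are 19 mm wide; open, the fingers measure 130 mm over their backs; the gripper's body (75 mm by 190 mm) begins 47 mm behind the grasp point.
Start: joints at [1.073, 0.342, 1.524, -0, 1.275, -0.146], TCP at [0.181, 0.493, 0.227] pointing down, gripper open.
Joint ranges: [-2.53, 2.53], [-0.77, 2.02], [0.04, 2.7], [-1, 4.14], [0.28, 2.66], [-3.11, 3.11]. Speed limits (rad/s): [2.57, 2.57, 3.14, 3.14, 3.14, 3.14].

## Interface

Orientations are given as [roll, pitch, yaw] about the fixed x, y, z axes, in that order (R = Rz(yaw) Ry(pitch) Rx(roll)).
In Python, from cell import robot, viewer gives the robot as it stands.
- The arm moves only by the tool step_arm, never from a script. Its argument "increments" is a list of rows, each an object with "delta_pos": the shift along the tool's x, y, z in cm, a list of three; "dr": the turn, a rotation vector about the tool's x, y, z in degrees, a list of three; "fingers": the closure, from -1 (fully open) to 1 (shut), so that 0 is half open. In form: [{"delta_pos": [tx, ty, tz], "dr": [wx, wy, wz], "fingers": fingers}, ...]. A call has exactly 5 rows; each row is the pose to reach, as a shift and turn from the pose commanded when the call began, along the tool's axes at that moment; what a row does not reach only later rows make up. A row lasts 1/8 s, in which the tool goes at most 62.5 mm and 10.7 degrees, less where a joint would pass 70% of its speed; a pose out of reach is approached as far as the arm can. A call with a gripper value outside its range is refused whole. The fingers move at their own pace and stop on an object; "newtons" is the grip in N (left out, the last holds). Time passes only in rows, so rows that repeat a pose let the fingers close, or fill a call up. It gives the time, the measured TCP pose, the force, the opening and the grip force at its end, in the units of the state.
- robot.observe(): the state, without advancing time (a new reading comes with each control period).
- viewer.read_camera(name): name is "scene" or "top"; returns the picture (480x640x3 uint8, red, green, blue); there is no depth.
- viewer.camera_params(name): a dict with "K" (3x3 intrinsics, pixels), "k1" (the pictures are not rectified: a ray, as slopes to the right and down, at radius r is drawn at 1 + k1 r^2 times it, then the intrinsics apply), "T" (4x4, takes a point from camera to world coordinates). Camera axes: x right, y down, z forward; pixel columns grow to the right and rows downward; lengths in m; the calibration is good to about 2 mm. A picture is of the moment at which its call begins. camera_params takes no time and is no camera call.
- robot.hand_in(): hands the job in; it is judged then, once.
The state is a dict: "time": time; "qpos": joint angles; "qvel": joint speeds; "joint_efforts": joint torques, N m; "tool_pos": TCP position; "tool_rot": TCP orientation; "contact_force": force on the tool from outside, world axes, zero at the start; "torque": the same for the moment, N m; "opening": finger opening in m; "grip_force": force on a finger pad.
Only numpy, scipy, OpenCV 4.12 (cv2) and the standard library are available. Lean on these libraries where they do the work, as an engineer would, in place of code of your own. Each camera call takes 0.05 s, during which the arm holds its last target. There are 200 camera calls.

## Working session

There is one attempt and no reset: what is moved stays moved. The work goes in short steps, Python scripts to look and compute and a tool call to move; the robot and the scene stay as the last step left them, time stands still between calls to the robot, and variables do not carry over. Pictures are saved under pics/ and viewed, at most 10 in all, crops included, and the job is handed in when it is done.

Besides the shell and the picture viewer there is one more tool, called after "Call:" as name(argument=value, ...), one argument or row to a line, values as JSON. step_arm: Moves the arm, as the interface text tells. Its arguments: {"type":"object","properties":{"increments":{"type":"array"},"newtons":{"type":"number"}},"required":["increments"]}

```bash
mkdir -p pics
cat > h.py <<'E'
import numpy as np, cv2
from cell import robot, viewer
def px2pt(name,uv,z):
    p=viewer.camera_params(name);K=np.array(p["K"]);T=np.array(p["T"])
    d=np.array([p["k1"],0,0,0,0],float)
    uv=np.array(uv,float).reshape(-1,1,2)
    n=cv2.undistortPoints(uv,K,d).reshape(-1,2)
    r=np.c_[n,np.ones(len(n))]@T[:3,:3].T
    return T[:3,3]+r*((z-T[2,3])/r[:,2])[:,None]
def pt2px(name,P):
    p=viewer.camera_params(name);K=np.array(p["K"]);T=np.linalg.inv(np.array(p["T"]))
    P=np.array(P,float).reshape(-1,3)
    return cv2.projectPoints(P,cv2.Rodrigues(T[:3,:3])[0],T[:3,3],K,np.array([p["k1"],0,0,0,0],float))[0].reshape(-1,2)
def shot(name,f):
    im=viewer.read_camera(name);cv2.imwrite(f"pics/{f}.png",im[:,:,::-1]);return im
E
python3 - <<'E'
from h import *
shot("top","t0");shot("scene","s0")
for c in("top","scene"):
    p=viewer.camera_params(c);print(c,p["K"],p["k1"],np.round(p["T"],3))
print(robot.observe(),robot.grip_depth)
E
```

```text
top [[466.90798336   0.         330.19420406]
 [  0.         466.90798336 240.57943453]
 [  0.           0.           1.        ]] 0.032416621032052936 [[-0.015 -0.972  0.236  0.183]
 [-1.     0.016  0.003 -0.008]
 [-0.007 -0.236 -0.972  1.476]
 [ 0.     0.     0.     1.   ]]
scene [[575.18311656   0.         321.70471104]
 [  0.         575.18311656 236.67605869]
 [  0.           0.           1.        ]] 0.016908321985616363 [[ 0.257  0.782 -0.568  1.335]
 [ 0.966 -0.217  0.139 -0.203]
 [-0.015 -0.584 -0.811  1.301]
 [ 0.     0.     0.     1.   ]]
{'time': 0.1, 'qpos': array([ 1.07301600e+00,  3.42653650e-01,  1.52490492e+00, -3.08384006e-05,
        1.27539753e+00, -1.45999814e-01]), 'qvel': array([-0.00042574, -0.00291609, -0.00090111, -0.00106999, -0.0004172 ,
       -0.00020314]), 'joint_efforts': array([ 2.10030979e-03, -4.32003236e+01, -2.44696176e+01,  7.18348590e-02,
        5.26119838e-02, -7.01456702e-05]), 'tool_pos': array([0.18071513, 0.49253739, 0.22611993]), 'tool_rot': array([-3.14023942e+00, -1.69180055e-04,  2.78982103e+00]), 'contact_force': array([ 0.0323134 , -0.45107275,  0.87230835]), 'torque': array([ 0.02214254, -0.00439834,  0.00582863]), 'grip_force': 0.0, 'opening': 0.09168626211255544} -0.0188
```

View pics/t0.png

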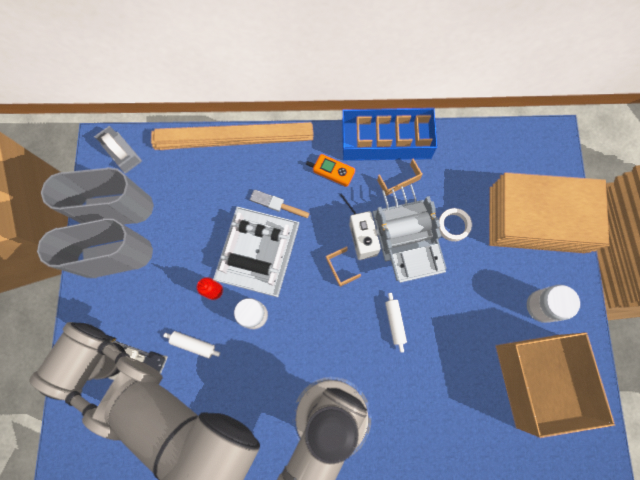

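View pics/s0.png

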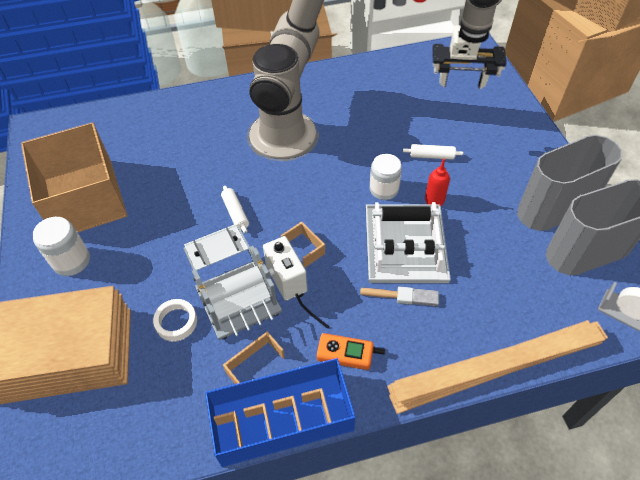

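The top view shows the smooth roller at about (248,264), the ringed one at (260,231) and the gluer at (405,230), with its drive box at (364,233). The scene view shows the smooth roller at (405,213) and the gluer at (235,275). Next I'll zoom in on both.

Run:
```python
from h import *
t=cv2.imread("pics/t0.png");s=cv2.imread("pics/s0.png")
g=t[185:285,340:450];a=cv2.resize(g,None,fx=5,fy=5,interpolation=cv2.INTER_CUBIC)
cv2.imwrite("pics/gt.png",a)
g=s[220:340,175:315];cv2.imwrite("pics/gs.png",cv2.resize(g,None,fx=5,fy=5,interpolation=cv2.INTER_CUBIC))
for n,im,box,z in(("top",t,(225,240,280,285),.065),("scene",s,(370,195,445,228),.065)):
    x0,y0,x1,y1=box
    m=(im[y0:y1,x0:x1].max(2)<60).astype(np.uint8)
    k,l,st,c=cv2.connectedComponentsWithStats(m);i=1+st[1:,4].argmax()
    ys,xs=np.where(l==i);r=cv2.minAreaRect(np.c_[xs+x0,ys+y0].astype(np.float32))
    b=cv2.boxPoints(r);print(n,r,st[i])
    e=[(b[i]+b[(i+1)%4])/2 for i in range(4)]
    L=[np.linalg.norm(b[i]-b[(i+1)%4]) for i in range(4)]
    k=0 if L[0]<L[1] else 1
    P=px2pt(n,[e[k],e[k+2]],z);print(P,P.mean(0),np.linalg.norm(P[0]-P[1]),np.degrees(np.arctan2(*(P[0]-P[1])[1::-1])))
```

```text
top ((248.20591735839844, 263.676513671875), (40.503448486328125, 10.914102554321289), 14.03624439239502) [  3  14  42  20 433]
[[0.47358489 0.31064906 0.065     ]
 [0.44088527 0.18913977 0.065     ]] [0.45723508 0.24989442 0.065     ] 0.12583231804960168 74.9378554667959
scene ((406.0, 213.5), (13.0, 48.0), 90.0) [ 12  12  49  14 661]
[[0.47368347 0.31230222 0.065     ]
 [0.43875357 0.18696832 0.065     ]] [0.45621852 0.24963527 0.065     ] 0.13011028082195591 74.42712806489935
```

View pics/gt.png

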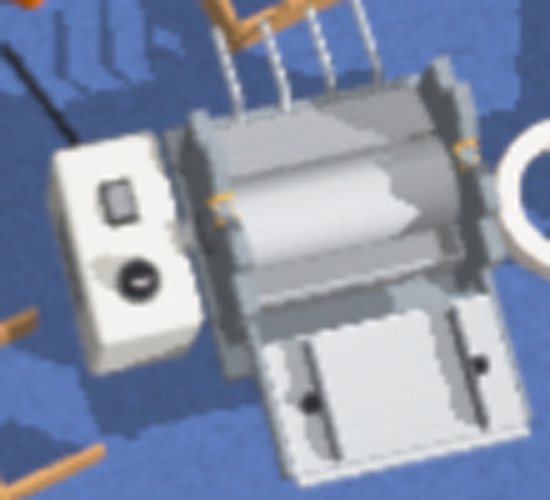

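View pics/gs.png

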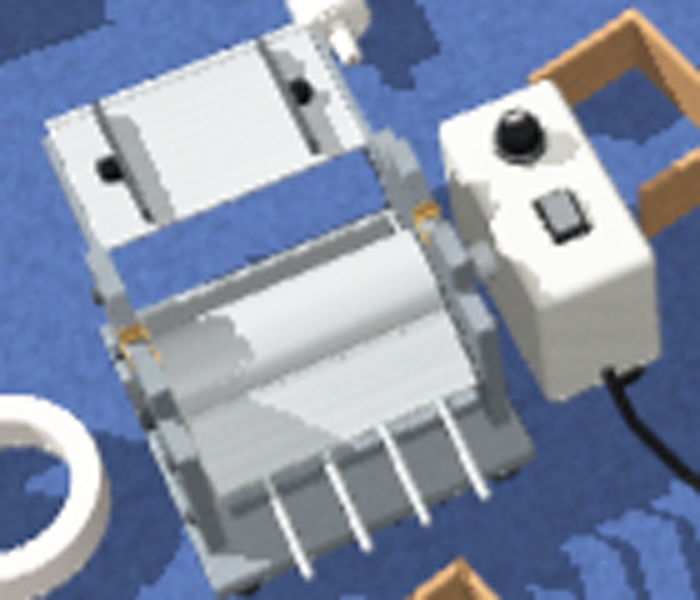

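The gluer close-ups show the brass slots at about (384,227) and (433,215) in the top view, and (260,263) and (202,288) in the scene view. The slot opening between the tops of its straight walls lies at z = 0.131, so I'll cast the brass blobs onto that plane and compare the two views.

Run:
```python
from h import *
B={}
for n,f,seeds in(("top","t0",((384,227),(433,215))),("scene","s0",((260,263),(202,288)))):
    im=cv2.imread(f"pics/{f}.png").astype(float)
    w=[]
    for (u,v) in seeds:
        p=im[v-9:v+10,u-9:u+10]; s=np.clip(p[:,:,2]-p[:,:,0]-25,0,None)
        ys,xs=np.mgrid[v-9:v+10,u-9:u+10]
        w.append([(s*xs).sum()/s.sum(),(s*ys).sum()/s.sum()]);print(n,w[-1],(s>20).sum(), s.sum(1).round(), s.sum(0).round())
    for z in(.125,.131):
        P=px2pt(n,w,z);print(z,P.round(4).tolist(),P.mean(0).round(4),np.linalg.norm(P[0]-P[1]),np.degrees(np.arctan2(*(P[0]-P[1])[1::-1])))
    B[n]=w
# two-view triangulation of each
for i in(0,1):
    A=[];b=[]
    rs=[]
    for n in B:
        a=px2pt(n,[B[n][i]],.0)[0];c=px2pt(n,[B[n][i]],.2)[0];d=(c-a)/np.linalg.norm(c-a);M=np.eye(3)-np.outer(d,d);A.append(M);b.append(M@a)
    print("tri",np.linalg.solve(sum(A),sum(b)))
```

```text
top [np.float64(383.65019011406844), np.float64(224.6977186311787)] 10 [  0.   0.   0.   0.   0.  44. 313.  81.  36.   0.   2.  50.   0.   0.
   0.   0.   0.   0.   0.] [  0.   0.   0.   0.   0.   0.   6. 102. 155. 115. 105.  41.   2.   0.
   0.   0.   0.   0.   0.]
top [np.float64(432.3716381418093), np.float64(213.8288508557457)] 8 [  0.   0.   0.   0.   0.   0.   0. 234. 102.  32.  16.   0.  25.   0.
   0.   0.   0.   0.   0.] [  0.   0.   0.   0.   0.   0.   7. 124. 101.  80.  81.  16.   0.   0.
   0.   0.   0.   0.   0.]
0.125 [[0.558, -0.1645, 0.125], [0.5895, -0.3123, 0.125]] [ 0.5737 -0.2384  0.125 ] 0.15109430979455307 102.02435494020352
0.131 [[0.5563, -0.1638, 0.131], [0.5877, -0.3109, 0.131]] [ 0.572  -0.2374  0.131 ] 0.15042333279971218 102.02435494020352
scene [np.float64(259.5964125560538), np.float64(262.6188340807175)] 20 [  0.   0.   0.   0.   0.   0.  55. 251. 361. 235.  54.  42.  35.  50.
  32.   0.   0.   0.   0.] [  0.   0.   0.   0.   0.   0.   8. 274. 277. 263. 187. 106.   0.   0.
   0.   0.   0.   0.   0.]
scene [np.float64(201.40712223291627), np.float64(287.2723772858518)] 21 [  0.   0.   0.   0.   0.   0. 103. 350. 294.  68.  68.  30. 102.   7.
  17.   0.   0.   0.   0.] [  0.   0.   0.   0.   0.  14. 176. 220. 203. 145. 114.  74.  23.  70.
   0.   0.   0.   0.   0.]
0.125 [[0.547, -0.1679, 0.125], [0.5788, -0.3151, 0.125]] [ 0.5629 -0.2415  0.125 ] 0.1506017292794782 102.20174706816864
0.131 [[0.551, -0.1681, 0.131], [0.5826, -0.3146, 0.131]] [ 0.5668 -0.2413  0.131 ] 0.14983347719603643 102.20174706816869
tri [ 0.5546709  -0.16576889  0.13576296]
tri [ 0.58611489 -0.31203617  0.13558386]
```

Run:
```python
from h import *
for n,f in(("top","t0"),("scene","s0")):
    im=cv2.imread(f"pics/{f}.png").astype(int)
    m=((im[:,:,2]>150)&(im[:,:,1]<60)&(im[:,:,0]<60)).astype(np.uint8)
    k,l,st,c=cv2.connectedComponentsWithStats(m);i=1+st[1:,4].argmax();x,y,w,h,a=st[i]
    print(n,st[i],c[i]); print("top@.13",px2pt(n,[c[i]],.13),"foot",px2pt(n,[[x+w/2,y+h]],0),px2pt(n,[[c[i][0],y+h]],0))
print("tin top", px2pt("top",[[250,309]],.11), px2pt("scene",[[386,164]],.11))
roll=np.array([.4567,.2498]);o=np.array([.1807,.4925])
yaw=2.7898;X=np.array([np.cos(yaw),np.sin(yaw)]);Y=np.array([np.sin(yaw),-np.cos(yaw)])
d=roll-o;print("to roller tool xy cm",d@X*100,d@Y*100, "turn about tool z", -(74.7-np.degrees(yaw)))
d=np.array([.46,.17])-o
```

```text
top [197 278  25  21 367] [208.61307902 287.8746594 ]
top@.13 [[0.37521338 0.35034972 0.13      ]] foot [[0.35849252 0.38039971 0.        ]] [[0.35854117 0.38319043 0.        ]]
scene [426 160  23  45 520] [437.06346154 186.17884615]
top@.13 [[0.43738233 0.33679299 0.13      ]] foot [[0.40495792 0.3714653  0.        ]] [[0.40462018 0.37025616 0.        ]]
tin top [[0.31436689 0.2326015  0.11      ]] [[0.30725262 0.23911033 0.11      ]]
to roller tool xy cm -34.27266592947141 -13.273178597715388 turn about tool z 85.14376568559707
```

Call:
step_arm(
  increments=[
    {"delta_pos": [-4, -1.5, 0], "dr": [0, 0, 9], "fingers": -1},
    {"delta_pos": [-9, -3.5, 0], "dr": [0, 0, 19], "fingers": -1},
    {"delta_pos": [-14, -5.4, 0], "dr": [0, 0, 29], "fingers": -1},
    {"delta_pos": [-19, -7.4, 0], "dr": [0, 0, 39], "fingers": -1},
    {"delta_pos": [-24, -9.3, 0], "dr": [0, 0, 49], "fingers": -1},
  ],
  newtons=30,
)

```text
time: 0.72
tool_pos: [0.3751, 0.3215, 0.2265]
tool_rot: [-3.141, -0.0, 1.929]
contact_force: [-0.9, 0.2, -0.2]
opening: 0.0919
grip_force: 0.0
```

```bash
cat >> h.py <<'E'
def go(P,axdeg):
    o=robot.observe();r=o["tool_rot"]
    from scipy.spatial.transform import Rotation as Ro
    R=Ro.from_euler("xyz",r);G=Ro.from_euler("xyz",[np.pi,0,np.radians(axdeg)])
    print("t",o["time"],"pos",o["tool_pos"].round(4),"rot",np.degrees(r).round(2),"F",o["contact_force"].round(1),"open",round(o["opening"],4),o["grip_force"])
    print("delta cm",(R.inv().apply(np.array(P)-o["tool_pos"])*100).round(2),"dr",np.degrees((R.inv()*G).as_rotvec()).round(2))
E
python3 -c "
from h import *
go([.4567,.2498,.2],74.7)"
```

```text
t 0.725 pos [0.3751 0.3215 0.2265] rot [-179.98   -0.    110.52] F [-0.9  0.2 -0.2] open 0.0919 0.0
delta cm [-9.57  5.13  2.65] dr [-2.000e-02  1.000e-02  3.582e+01]
```

Call:
step_arm(
  increments=[
    {"delta_pos": [-4, 2, 0], "dr": [0, 0, 9], "fingers": -1},
    {"delta_pos": [-7.5, 4, 0], "dr": [0, 0, 18], "fingers": -1},
    {"delta_pos": [-9.6, 5.1, 0], "dr": [0, 0, 27], "fingers": -1},
    {"delta_pos": [-9.6, 5.1, 1.5], "dr": [0, 0, 36], "fingers": -1},
    {"delta_pos": [-9.6, 5.1, 2.6], "dr": [0, 0, 36], "fingers": -1},
  ],
)

```text
time: 1.35
tool_pos: [0.4558, 0.2509, 0.1997]
tool_rot: [-3.14, 0.001, 1.307]
contact_force: [0.4, -0.1, 0.7]
opening: 0.0913
grip_force: 0.0
```

```bash
python3 -c "
from h import *
go([.4567,.2498,.05],74.7)
t=shot('top','t1');s=shot('scene','s1')
s=s[90:240,340:500];cv2.imwrite('pics/s1c.png',cv2.resize(s,None,fx=4,fy=4)[:,:,::-1])"
```

```text
t 1.35 pos [0.4558 0.2509 0.1997] rot [-1.7994e+02  4.0000e-02  7.4880e+01] F [ 0.4 -0.1  0.7] open 0.0913 0.0
delta cm [-0.07  0.13 14.97] dr [-0.06  0.04  0.18]
```

View pics/s1c.png

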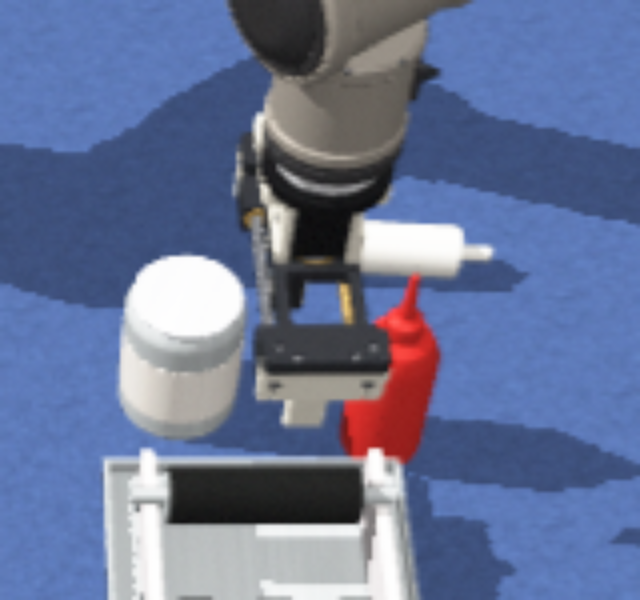

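The gripper is above the roller, and its body should come down between the tin and the bottle. I'll descend, watching the force.

Call:
step_arm(
  increments=[
    {"delta_pos": [-0.1, 0.1, 2], "dr": [0, 0, 0], "fingers": -1},
    {"delta_pos": [-0.1, 0.1, 4], "dr": [0, 0, 0], "fingers": -1},
    {"delta_pos": [-0.1, 0.1, 6], "dr": [0, 0, 0], "fingers": -1},
    {"delta_pos": [-0.1, 0.1, 8], "dr": [0, 0, 0], "fingers": -1},
    {"delta_pos": [-0.1, 0.1, 10], "dr": [0, 0, 0], "fingers": -1},
  ],
)

```text
time: 2.08
tool_pos: [0.4567, 0.2506, 0.1005]
tool_rot: [3.141, -0.0, 1.31]
contact_force: [1.2, -0.4, -1.0]
opening: 0.0915
grip_force: 0.0
```

```bash
python3 -c "
from h import *
go([.4567,.2498,.05],74.7)
s=shot('scene','s2')
s=s[90:240,340:500];cv2.imwrite('pics/s2c.png',cv2.resize(s,None,fx=4,fy=4)[:,:,::-1])"
```

```text
t 2.075 pos [0.4567 0.2506 0.1005] rot [ 1.7997e+02 -3.0000e-02  7.5050e+01] F [ 1.2 -0.4 -1. ] open 0.0915 0.0
delta cm [-0.08  0.02  5.05] dr [ 0.03 -0.03  0.35]
```

View pics/s2c.png

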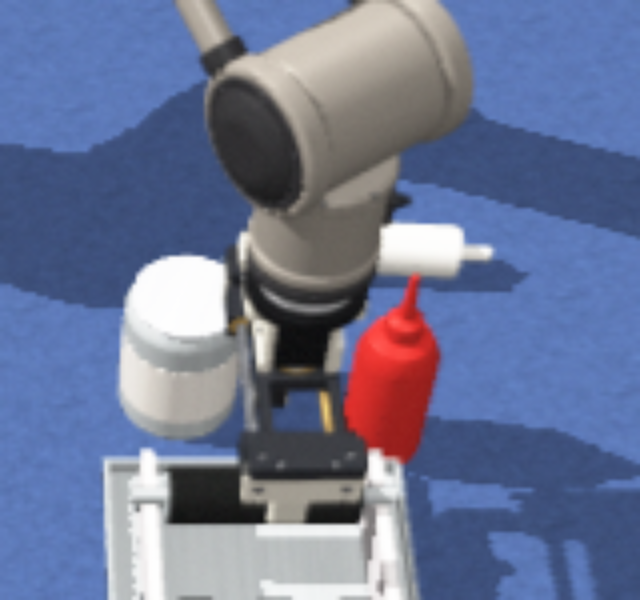

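The gripper still clears the tin and the bottle. I'll go down the last 5 cm.

Call:
step_arm(
  increments=[
    {"delta_pos": [0, 0, 1.2], "dr": [0, 0, 0.3], "fingers": -1},
    {"delta_pos": [0, 0, 2.4], "dr": [0, 0, 0.3], "fingers": -1},
    {"delta_pos": [0, 0, 3.6], "dr": [0, 0, 0.3], "fingers": -1},
    {"delta_pos": [0, 0, 4.4], "dr": [0, 0, 0.3], "fingers": -1},
    {"delta_pos": [0, 0, 5], "dr": [0, 0, 0.3], "fingers": -1},
  ],
)

```text
time: 2.75
tool_pos: [0.4567, 0.2501, 0.0502]
tool_rot: [-3.141, 0.0, 1.301]
contact_force: [-0.0, -0.1, -0.5]
opening: 0.0916
grip_force: 0.0
```

Call:
step_arm(
  increments=[
    {"delta_pos": [0, 0, 0], "dr": [0, 0, 0], "fingers": -0.4},
    {"delta_pos": [0, 0, 0], "dr": [0, 0, 0], "fingers": -0.1},
    {"delta_pos": [0, 0, 0], "dr": [0, 0, 0], "fingers": 0},
    {"delta_pos": [0, 0, 0], "dr": [0, 0, 0], "fingers": 0.05},
    {"delta_pos": [0, 0, 0], "dr": [0, 0, 0], "fingers": 0.08},
  ],
  newtons=15,
)

```text
time: 3.38
tool_pos: [0.4567, 0.2501, 0.0509]
tool_rot: [3.141, -0.0, 1.301]
contact_force: [0.0, -0.5, -0.2]
opening: 0.0462
grip_force: 0.0
```

```bash
python3 -c "
from h import *
go([.4567,.2498,.05],74.7)
s=shot('scene','s3')
s=s[120:270,340:500];cv2.imwrite('pics/s3c.png',cv2.resize(s,None,fx=4,fy=4)[:,:,::-1])"
```

```text
t 3.375 pos [0.4567 0.2501 0.0509] rot [ 1.7999e+02 -1.0000e-02  7.4540e+01] F [ 0.  -0.5 -0.2] open 0.0462 0.0
delta cm [-0.03  0.01  0.09] dr [ 0.01 -0.01 -0.16]
```

Call:
step_arm(
  increments=[
    {"delta_pos": [0, 0, 0], "dr": [0, 0, 0], "fingers": 0.1},
    {"delta_pos": [0, 0, 0], "dr": [0, 0, 0], "fingers": 0.13},
    {"delta_pos": [0, 0, 0], "dr": [0, 0, 0], "fingers": 0.16},
    {"delta_pos": [0, 0, 0], "dr": [0, 0, 0], "fingers": 0.2},
    {"delta_pos": [0, 0, 0], "dr": [0, 0, 0], "fingers": 0.3},
  ],
  newtons=8,
)

```text
time: 4.05
tool_pos: [0.4567, 0.2501, 0.0507]
tool_rot: [3.142, -0.0, 1.301]
contact_force: [-0.6, 0.9, -0.0]
opening: 0.04
grip_force: 8.0
```

Call:
step_arm(
  increments=[
    {"delta_pos": [0, 0, 0], "dr": [0, 0, 0], "fingers": 0.5},
    {"delta_pos": [0, 0, 0], "dr": [0, 0, 0], "fingers": 0.8},
    {"delta_pos": [0, 0, 0], "dr": [0, 0, 0], "fingers": 1},
    {"delta_pos": [0, 0, 0], "dr": [0, 0, 0], "fingers": 1},
    {"delta_pos": [0, 0, 0], "dr": [0, 0, 0], "fingers": 1},
  ],
  newtons=30,
)

```text
time: 4.68
tool_pos: [0.4567, 0.2501, 0.0507]
tool_rot: [-3.142, -0.0, 1.301]
contact_force: [0.4, 0.4, -0.1]
opening: 0.0394
grip_force: 30.0
```

It's gripped at 39.4 mm and well centred. Lifting.

Call:
step_arm(
  increments=[
    {"delta_pos": [0, 0, -0.5], "dr": [0, 0, 0], "fingers": 1},
    {"delta_pos": [0, 0, -1.5], "dr": [0, 0, 0], "fingers": 1},
    {"delta_pos": [0, 0, -3], "dr": [0, 0, 0], "fingers": 1},
    {"delta_pos": [0, 0, -5], "dr": [0, 0, 0], "fingers": 1},
    {"delta_pos": [0, 0, -7], "dr": [0, 0, 0], "fingers": 1},
  ],
)

```text
time: 5.3
tool_pos: [0.4567, 0.2501, 0.1223]
tool_rot: [3.141, -0.0, 1.301]
contact_force: [0.4, 0.0, -4.8]
opening: 0.0394
grip_force: 30.0
```

Call:
step_arm(
  increments=[
    {"delta_pos": [0, 0, -2], "dr": [0, 0, 0], "fingers": 1},
    {"delta_pos": [0, 0, -4.5], "dr": [0, 0, 0], "fingers": 1},
    {"delta_pos": [0, 0, -7], "dr": [0, 0, 0], "fingers": 1},
    {"delta_pos": [0, 0, -9.5], "dr": [0, 0, 0], "fingers": 1},
    {"delta_pos": [0, 0, -11], "dr": [0, 0, 0], "fingers": 1},
  ],
)

```text
time: 5.92
tool_pos: [0.4568, 0.2501, 0.2328]
tool_rot: [3.14, -0.001, 1.301]
contact_force: [0.5, -0.4, -4.9]
opening: 0.0393
grip_force: 30.0
```

```bash
python3 -c "
from h import *
go([.5695,-.239,.23],102.1)"
```

```text
t 5.925 pos [0.4568 0.2501 0.2328] rot [ 1.7989e+02 -8.0000e-02  7.4550e+01] F [ 0.5 -0.4 -4.9] open 0.0393 29.998999536037445
delta cm [-44.14  23.89   0.26] dr [  0.13  -0.05 -27.56]
```

Call:
step_arm(
  increments=[
    {"delta_pos": [-2, 1.1, 0], "dr": [0, 0, 0], "fingers": 1},
    {"delta_pos": [-5, 2.7, 0], "dr": [0, 0, 0], "fingers": 1},
    {"delta_pos": [-9, 4.9, 0], "dr": [0, 0, 0], "fingers": 1},
    {"delta_pos": [-13, 7, 0], "dr": [0, 0, 0], "fingers": 1},
    {"delta_pos": [-17, 9.2, 0], "dr": [0, 0, 0], "fingers": 1},
  ],
)

```text
time: 6.55
tool_pos: [0.4999, 0.0604, 0.2309]
tool_rot: [-3.141, -0.0, 1.301]
contact_force: [1.5, -0.2, -4.4]
opening: 0.0392
grip_force: 30.0
```

Call:
step_arm(
  increments=[
    {"delta_pos": [-4, 2.2, 0], "dr": [0, 0, -3], "fingers": 1},
    {"delta_pos": [-8, 4.3, 0], "dr": [0, 0, -7], "fingers": 1},
    {"delta_pos": [-12, 6.5, 0], "dr": [0, 0, -11], "fingers": 1},
    {"delta_pos": [-16, 8.7, 0], "dr": [0, 0, -15], "fingers": 1},
    {"delta_pos": [-19, 10.3, 0], "dr": [0, 0, -18], "fingers": 1},
  ],
)

```text
time: 7.18
tool_pos: [0.5486, -0.1507, 0.2306]
tool_rot: [-3.141, -0.0, 1.616]
contact_force: [0.0, 0.2, -5.3]
opening: 0.0391
grip_force: 30.0
```

```bash
python3 -c "
from h import *
go([.5695,-.239,.2],102.1)"
```

```text
t 7.175 pos [ 0.5486 -0.1507  0.2306] rot [-1.7997e+02 -1.0000e-02  9.2590e+01] F [ 0.   0.2 -5.3] open 0.0391 29.999755918979645
delta cm [-8.91  1.69  3.06] dr [-0.03 -0.02 -9.51]
```

Call:
step_arm(
  increments=[
    {"delta_pos": [-3, 0.5, 0], "dr": [0, 0, -3], "fingers": 1},
    {"delta_pos": [-6, 1.1, 0], "dr": [0, 0, -6], "fingers": 1},
    {"delta_pos": [-8, 1.5, 0], "dr": [0, 0, -8.5], "fingers": 1},
    {"delta_pos": [-8.8, 1.7, 0.5], "dr": [0, 0, -9.5], "fingers": 1},
    {"delta_pos": [-8.8, 1.7, 1], "dr": [0, 0, -9.5], "fingers": 1},
  ],
)

```text
time: 7.8
tool_pos: [0.5693, -0.2358, 0.2199]
tool_rot: [-3.141, -0.001, 1.78]
contact_force: [-0.7, 0.5, -4.6]
opening: 0.0394
grip_force: 30.0
```

Call:
step_arm(
  increments=[
    {"delta_pos": [0, 0, 0.5], "dr": [0, 0, 0], "fingers": 1},
    {"delta_pos": [0, 0, 1.5], "dr": [0, 0, 0], "fingers": 1},
    {"delta_pos": [0, 0, 2.5], "dr": [0, 0, 0], "fingers": 1},
    {"delta_pos": [0, 0, 3.5], "dr": [0, 0, 0], "fingers": 1},
    {"delta_pos": [0, 0, 4], "dr": [0, 0, 0], "fingers": 1},
  ],
)

```text
time: 8.43
tool_pos: [0.5693, -0.2358, 0.1797]
tool_rot: [-3.141, -0.001, 1.781]
contact_force: [0.0, -0.1, -3.6]
opening: 0.0391
grip_force: 30.0
```

```bash
python3 -c "
from h import *
go([.5695,-.239,.11],102.1)
t=shot('top','t4');s=shot('scene','s4')
a=cv2.resize(t[180:285,345:455],(550,525),interpolation=cv2.INTER_CUBIC)
b=cv2.resize(s[200:330,175:305],(800,800),interpolation=cv2.INTER_CUBIC)[:600]
cv2.imwrite('pics/t4c.png',a[:,:,::-1]);cv2.imwrite('pics/s4c.png',b[:,:,::-1])"
```

```text
t 8.425 pos [ 0.5693 -0.2358  0.1797] rot [-1.7995e+02 -6.0000e-02  1.0205e+02] F [ 0.  -0.1 -3.6] open 0.0391 29.99900132417679
delta cm [-0.33 -0.04  6.97] dr [-0.05 -0.06 -0.05]
```

View pics/s4c.png

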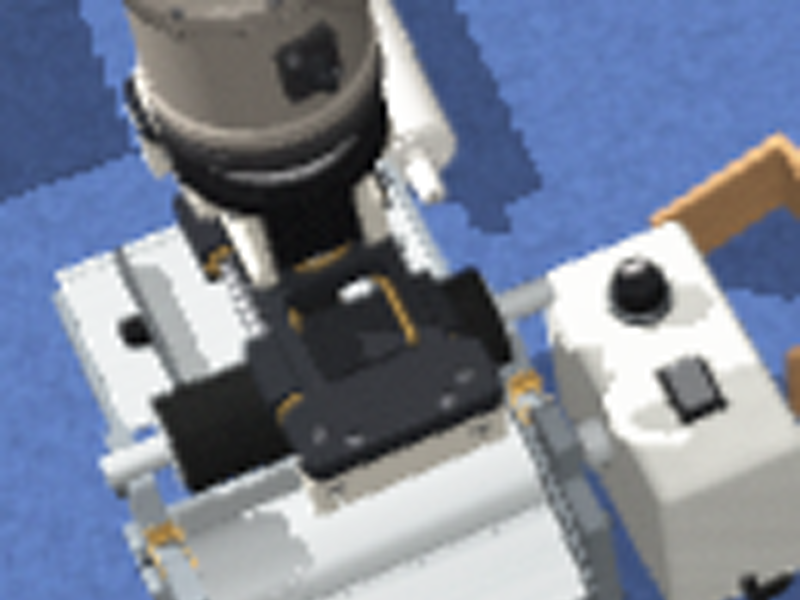

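```bash
python3 -c "
from h import *
P=px2pt('scene',[[192.1,276.7],[264.4,247.1]],.1945);print(P,P.mean(0),np.linalg.norm(P[0]-P[1]),np.degrees(np.arctan2(*(P[1]-P[0])[1::-1])))
"
```

```text
[[ 0.59013181 -0.32501922  0.1945    ]
 [ 0.55383533 -0.15060326  0.1945    ]] [ 0.57198357 -0.23781124  0.1945    ] 0.17815263139222473 101.75563633651309
```

View pics/t4c.png

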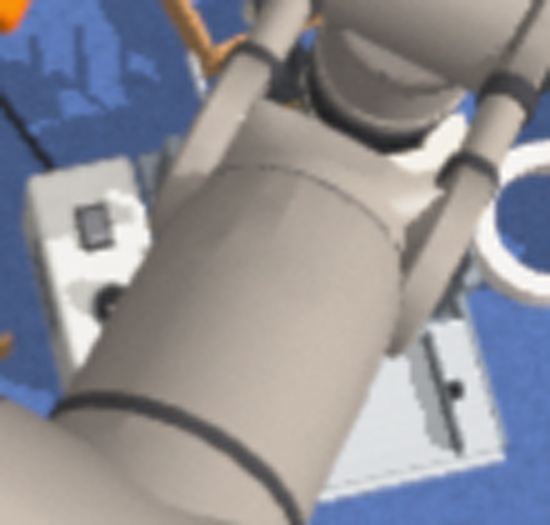

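The scene view shows the roller level in the gripper above the slots. The arm blocks the top view. I'll come down to just above the cheek tops and compare again from the scene camera.

Call:
step_arm(
  increments=[
    {"delta_pos": [-0.3, 0, 0.8], "dr": [0, 0, 0], "fingers": 1},
    {"delta_pos": [-0.3, 0, 1.8], "dr": [0, 0, 0], "fingers": 1},
    {"delta_pos": [-0.3, 0, 2.8], "dr": [0, 0, 0], "fingers": 1},
    {"delta_pos": [-0.3, 0, 3.8], "dr": [0, 0, 0], "fingers": 1},
    {"delta_pos": [-0.3, 0, 4.4], "dr": [0, 0, 0], "fingers": 1},
  ],
)

```text
time: 9.15
tool_pos: [0.5699, -0.2388, 0.1357]
tool_rot: [-3.141, -0.001, 1.781]
contact_force: [-0.4, -0.2, -4.7]
opening: 0.0394
grip_force: 30.0
```

```bash
python3 -c "
from h import *
go([.5695,-.239,.11],102.1)
s=shot('scene','s5')
b=cv2.resize(s[235:310,180:280],(800,600),interpolation=cv2.INTER_CUBIC)
cv2.imwrite('pics/s5c.png',b[:,:,::-1])"
```

```text
t 9.15 pos [ 0.5699 -0.2388  0.1357] rot [-1.7996e+02 -5.0000e-02  1.0205e+02] F [-0.4 -0.2 -4.7] open 0.0394 29.99907821416855
delta cm [-0.01 -0.05  2.57] dr [-0.04 -0.05 -0.05]
```

View pics/s5c.png

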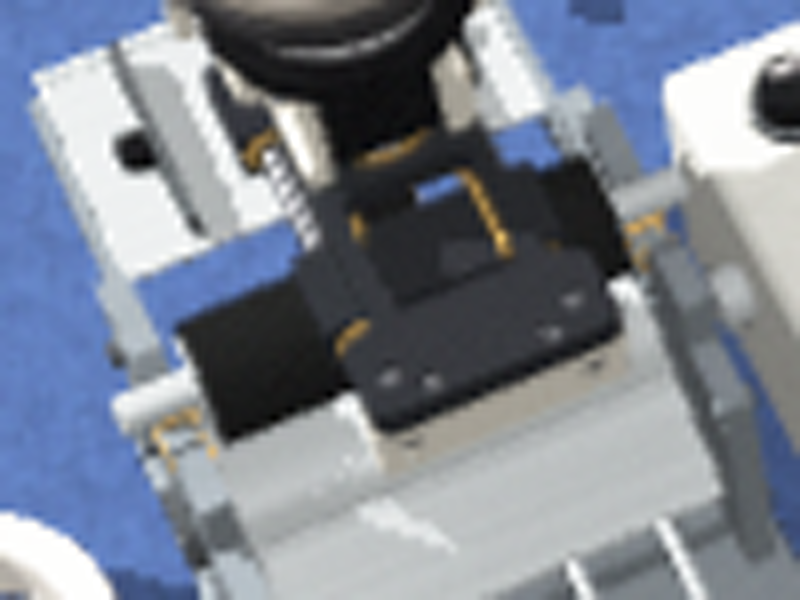

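The journals line up with the brass slots, with similar end gaps at both sides. I'll lower it slowly, checking the force.

Call:
step_arm(
  increments=[
    {"delta_pos": [0, 0, 0.3], "dr": [0, 0, 0], "fingers": 1},
    {"delta_pos": [0, 0, 0.6], "dr": [0, 0, 0], "fingers": 1},
    {"delta_pos": [0, 0, 0.8], "dr": [0, 0, 0], "fingers": 1},
    {"delta_pos": [0, 0, 1.0], "dr": [0, 0, 0], "fingers": 1},
    {"delta_pos": [0, 0, 1.1], "dr": [0, 0, 0], "fingers": 1},
  ],
)

```text
time: 9.82
tool_pos: [0.5702, -0.239, 0.1256]
tool_rot: [3.142, -0.0, 1.781]
contact_force: [-0.8, -0.0, -4.2]
opening: 0.0395
grip_force: 30.0
```

```bash
python3 -c "
from h import *
go([.5695,-.239,.1107],102.1);print(robot.observe()['torque'])"
```

```text
t 9.825 pos [ 0.5702 -0.239   0.1256] rot [180.    -0.   102.04] F [-0.8 -0.  -4.2] open 0.0395 29.99912291765213
delta cm [ 0.01 -0.07  1.49] dr [ 0.   -0.   -0.06]
[-0.04214184  0.01232987  0.01249876]
```

Call:
step_arm(
  increments=[
    {"delta_pos": [0, 0, 0.1], "dr": [0, 0, 0], "fingers": 1},
    {"delta_pos": [0, 0, 0.2], "dr": [0, 0, 0], "fingers": 1},
    {"delta_pos": [0, 0, 0.3], "dr": [0, 0, 0], "fingers": 1},
    {"delta_pos": [0, 0, 0.4], "dr": [0, 0, 0], "fingers": 1},
    {"delta_pos": [0, 0, 0.5], "dr": [0, 0, 0], "fingers": 1},
  ],
)

```text
time: 10.45
tool_pos: [0.5702, -0.239, 0.121]
tool_rot: [3.141, 0.0, 1.781]
contact_force: [-1.4, 1.4, 1.9]
opening: 0.0395
grip_force: 30.0
```

```bash
python3 -c "
from h import *
go([.5695,-.239,.1107],102.1);print(robot.observe()['torque'])"
```

```text
t 10.45 pos [ 0.5702 -0.239   0.121 ] rot [1.7999e+02 1.0000e-02 1.0204e+02] F [-1.4  1.4  1.9] open 0.0395 30.000075101852417
delta cm [ 0.02 -0.07  1.03] dr [ 0.01  0.01 -0.06]
[0.1137384  0.39303153 0.00704011]
```

There's contact at axis height 0.135, which means the roller is about 3 mm off to the side on the flare. The force points to -x, and so does the scene-camera bias. I'll back up slightly, shift by -2.5 mm and try again.

Call:
step_arm(
  increments=[
    {"delta_pos": [0, 0, -0.2], "dr": [0, 0, 0], "fingers": 1},
    {"delta_pos": [0, -0.15, -0.3], "dr": [0, 0, 0], "fingers": 1},
    {"delta_pos": [0, -0.25, -0.3], "dr": [0, 0, 0], "fingers": 1},
    {"delta_pos": [0, -0.25, -0.1], "dr": [0, 0, 0], "fingers": 1},
    {"delta_pos": [0, -0.25, 0.05], "dr": [0, 0, 0], "fingers": 1},
  ],
)

```text
time: 11.08
tool_pos: [0.5677, -0.2395, 0.1199]
tool_rot: [-3.141, -0.0, 1.781]
contact_force: [0.2, -0.4, -4.9]
opening: 0.0396
grip_force: 30.0
```

Call:
step_arm(
  increments=[
    {"delta_pos": [0, 0, 0.05], "dr": [0, 0, 0], "fingers": 1},
    {"delta_pos": [0, 0, 0.1], "dr": [0, 0, 0], "fingers": 1},
    {"delta_pos": [0, 0, 0.15], "dr": [0, 0, 0], "fingers": 1},
    {"delta_pos": [0, 0, 0.2], "dr": [0, 0, 0], "fingers": 1},
    {"delta_pos": [0, 0, 0.2], "dr": [0, 0, 0], "fingers": 1},
  ],
)

```text
time: 11.7
tool_pos: [0.5677, -0.2395, 0.1182]
tool_rot: [-3.142, -0.0, 1.781]
contact_force: [-0.4, 0.3, -5.2]
opening: 0.0392
grip_force: 30.0
```

```bash
python3 -c "
from h import *
go([.5675,-.239,.1107],102.1);print(robot.observe()['torque'])"
```

```text
t 11.7 pos [ 0.5677 -0.2395  0.1182] rot [-1.8000e+02 -1.0000e-02  1.0205e+02] F [-0.4  0.3 -5.2] open 0.0392 29.999152421951294
delta cm [ 0.05 -0.01  0.75] dr [-0.   -0.01 -0.05]
[-0.07355122  0.06548707  0.02723447]
```

It's free now, so I'll keep lowering.

Call:
step_arm(
  increments=[
    {"delta_pos": [0, 0, 0.05], "dr": [0, 0, 0], "fingers": 1},
    {"delta_pos": [0, 0, 0.1], "dr": [0, 0, 0], "fingers": 1},
    {"delta_pos": [0, 0, 0.15], "dr": [0, 0, 0], "fingers": 1},
    {"delta_pos": [0, 0, 0.2], "dr": [0, 0, 0], "fingers": 1},
    {"delta_pos": [0, 0, 0.25], "dr": [0, 0, 0], "fingers": 1},
  ],
)

```text
time: 12.32
tool_pos: [0.5677, -0.2395, 0.1157]
tool_rot: [3.142, -0.0, 1.781]
contact_force: [-0.0, -0.5, -5.7]
opening: 0.0393
grip_force: 30.0
```

```bash
python3 -c "
from h import *
go([.5675,-.239,.1107],102.1);print(robot.observe()['torque'])"
```

```text
t 12.325 pos [ 0.5677 -0.2395  0.1157] rot [180.    -0.   102.04] F [-0.  -0.5 -5.7] open 0.0393 29.9989914894104
delta cm [ 0.05 -0.01  0.5 ] dr [ 0.   -0.   -0.06]
[-0.09477489  0.07511913 -0.03647203]
```

Call:
step_arm(
  increments=[
    {"delta_pos": [0, 0, 0.07], "dr": [0, 0, 0], "fingers": 1},
    {"delta_pos": [0, 0, 0.14], "dr": [0, 0, 0], "fingers": 1},
    {"delta_pos": [0, 0, 0.2], "dr": [0, 0, 0], "fingers": 1},
    {"delta_pos": [0, 0, 0.27], "dr": [0, 0, 0], "fingers": 1},
    {"delta_pos": [0, 0, 0.33], "dr": [0, 0, 0], "fingers": 1},
  ],
)

```text
time: 12.95
tool_pos: [0.5677, -0.2395, 0.1123]
tool_rot: [3.142, -0.0, 1.781]
contact_force: [0.5, 0.0, -4.6]
opening: 0.039
grip_force: 30.0
```

Call:
step_arm(
  increments=[
    {"delta_pos": [0, 0, 0.03], "dr": [0, 0, 0], "fingers": 1},
    {"delta_pos": [0, 0, 0.06], "dr": [0, 0, 0], "fingers": 1},
    {"delta_pos": [0, 0, 0.08], "dr": [0, 0, 0], "fingers": 1},
    {"delta_pos": [0, 0, 0.1], "dr": [0, 0, 0], "fingers": 1},
    {"delta_pos": [0, 0, 0.12], "dr": [0, 0, 0], "fingers": 1},
  ],
)

```text
time: 13.58
tool_pos: [0.5678, -0.2395, 0.1112]
tool_rot: [3.142, -0.0, 1.781]
contact_force: [0.1, 0.7, -4.9]
opening: 0.0391
grip_force: 30.0
```

```bash
python3 -c "
from h import *
go([.5675,-.239,.1107],102.1);print(robot.observe()['torque'])"
```

```text
t 13.575 pos [ 0.5678 -0.2395  0.1112] rot [ 1.8000e+02 -1.0000e-02  1.0204e+02] F [ 0.1  0.7 -4.9] open 0.0391 29.999058544635773
delta cm [ 0.05 -0.02  0.05] dr [ 0.   -0.01 -0.06]
[-0.06017679  0.02543803 -0.02801357]
```

Call:
step_arm(
  increments=[
    {"delta_pos": [0, 0, 0.02], "dr": [0, 0, 0], "fingers": 1},
    {"delta_pos": [0, 0, 0.04], "dr": [0, 0, 0], "fingers": 1},
    {"delta_pos": [0, 0, 0.06], "dr": [0, 0, 0], "fingers": 1},
    {"delta_pos": [0, 0, 0.08], "dr": [0, 0, 0], "fingers": 1},
    {"delta_pos": [0, 0, 0.08], "dr": [0, 0, 0], "fingers": 1},
  ],
)

```text
time: 14.2
tool_pos: [0.5678, -0.2395, 0.1108]
tool_rot: [3.141, 0.0, 1.781]
contact_force: [-0.7, 0.6, -0.5]
opening: 0.0393
grip_force: 30.0
```

The floor contact is at 0.1108, just where the roller should seat, and the bearings now carry its weight. I'll release gently.

Call:
step_arm(
  increments=[
    {"delta_pos": [0, 0, 0], "dr": [0, 0, 0], "fingers": 1},
    {"delta_pos": [0, 0, 0], "dr": [0, 0, 0], "fingers": 1},
    {"delta_pos": [0, 0, 0], "dr": [0, 0, 0], "fingers": 0.14},
    {"delta_pos": [0, 0, 0], "dr": [0, 0, 0], "fingers": 0.1},
    {"delta_pos": [0, 0, 0], "dr": [0, 0, 0], "fingers": 0.05},
  ],
  newtons=5,
)

```text
time: 14.82
tool_pos: [0.568, -0.2397, 0.1104]
tool_rot: [3.141, 0.0, 1.781]
contact_force: [0.1, 1.6, 0.0]
opening: 0.0432
grip_force: 0.0
```

Call:
step_arm(
  increments=[
    {"delta_pos": [0, 0, 0], "dr": [0, 0, 0], "fingers": 0},
    {"delta_pos": [0, 0, 0], "dr": [0, 0, 0], "fingers": -0.1},
    {"delta_pos": [0, 0, 0], "dr": [0, 0, 0], "fingers": -0.2},
    {"delta_pos": [0, 0, 0], "dr": [0, 0, 0], "fingers": -0.3},
    {"delta_pos": [0, 0, 0], "dr": [0, 0, 0], "fingers": -0.4},
  ],
)

```text
time: 15.45
tool_pos: [0.5678, -0.2395, 0.1104]
tool_rot: [3.142, -0.0, 1.781]
contact_force: [-0.1, 0.1, -0.6]
opening: 0.0631
grip_force: 0.0
```

Call:
step_arm(
  increments=[
    {"delta_pos": [0, 0, -1], "dr": [0, 0, 0], "fingers": -0.4},
    {"delta_pos": [0, 0, -3], "dr": [0, 0, 0], "fingers": -0.4},
    {"delta_pos": [0, 0, -6], "dr": [0, 0, 0], "fingers": -0.4},
    {"delta_pos": [0, 0, -9], "dr": [0, 0, 0], "fingers": -0.4},
    {"delta_pos": [0, 0, -12], "dr": [0, 0, 0], "fingers": -0.4},
  ],
)

```text
time: 16.08
tool_pos: [0.5678, -0.2395, 0.2323]
tool_rot: [3.141, 0.001, 1.781]
contact_force: [-0.1, -0.5, -0.1]
opening: 0.0642
grip_force: 0.0
```

Call:
step_arm(
  increments=[
    {"delta_pos": [2, -2, 0], "dr": [0, 0, 0], "fingers": -0.4},
    {"delta_pos": [6, -5, 0], "dr": [0, 0, 0], "fingers": -0.4},
    {"delta_pos": [11, -7, 0], "dr": [0, 0, 0], "fingers": -0.4},
    {"delta_pos": [16, -9, 0], "dr": [0, 0, 0], "fingers": -0.4},
    {"delta_pos": [20, -10, 0], "dr": [0, 0, 0], "fingers": -0.4},
  ],
)

```text
time: 16.7
tool_pos: [0.4269, -0.0634, 0.2313]
tool_rot: [3.14, 0.0, 1.781]
contact_force: [1.2, 0.0, -0.1]
opening: 0.0644
grip_force: 0.0
```

```bash
python3 -c "
from h import *
go([.5675,-.239,.1107],102.1)
t=shot('top','t6');s=shot('scene','s6')
a=cv2.resize(t[170:290,210:330],(400,400));a2=cv2.resize(t[185:285,350:450],(400,400),interpolation=cv2.INTER_CUBIC)
b=cv2.resize(s[225:325,170:320],(800,533),interpolation=cv2.INTER_CUBIC)[:200*3]
c=np.vstack([np.hstack([a,a2])[:300],cv2.resize(b,(450,300)) .repeat(1,0) if 0 else np.hstack([cv2.resize(b,(450,300)),cv2.resize(s[190:290,350:467],(350,300))])])
cv2.imwrite('pics/f6.png',c[:,:,::-1])"
```

```text
t 16.7 pos [ 0.4269 -0.0634  0.2313] rot [1.7993e+02 2.0000e-02 1.0203e+02] F [ 1.2  0.  -0.1] open 0.0644 0.0
delta cm [-20.1   10.07  12.08] dr [ 0.07  0.02 -0.07]
```

View pics/f6.png

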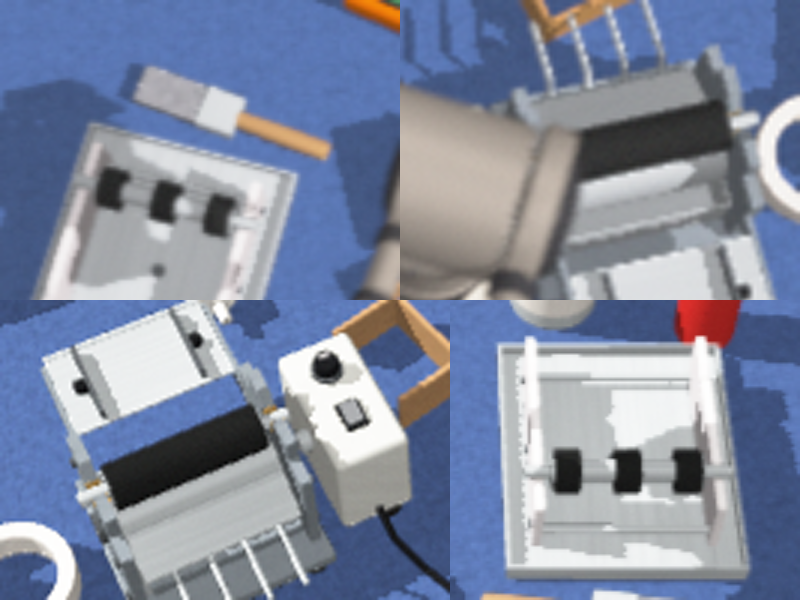

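The smooth roller lies level in both bearings (composite about (185,455)). The ringed roller is still in its notches (about (625,470)) and the arm is clear, so I'm handing in.

```bash
python3 -c "
from h import *
print(robot.hand_in())"
```

```text
the job is handed in; nothing more can be done
None
```

The smooth press roller lies level in both bearings of the gluing machine and is released; the ringed roller is still in its notches, nothing else was seen to move, and the job was handed in at about 17 s.

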